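Hold the regulator in the open outlet

ROBOT

A 7-joint arm with a two-finger parallel gripper is mounted at the origin on the work surface. World frame = base frame: x ahead of the robot, y to its left, z up, the work surface at z = 0. Lengths are in m, angles in rad, forces in N, time in s.
With the tool pointing down it reaches from about 0.425 to 0.875 m from the base axis. Payload 4.7 kg.
Tool frame: the origin (TCP) lies on the centre line of the jaws, within the pads' length; the fingertips stand 14 mm ahead of it and the grasp point (between the pads) lies 5 mm behind it; z points along the fingers, y is the line along which they close (so a half turn about z gives the same grasp; the last joint's range is limited). The gripper opens to 85 mm and grips with 20 to 120 N. Pads are 22 mm wide; open, the fingers measure 114 mm over their backs; the gripper's body (76 mm by 85 mm) begins 54 mm behind the grasp point. The pads swing forward as they close: fully open they stand 13 mm farther back than shut.
Start: joints at [1.128, 0.321, -0.07, 1.45, 0.023, 1.371, -0.057], TCP at [0.287, -0.583, 0.22] pointing down, gripper open.
Joint ranges: [-2.86, 2.86], [-0.3, 2.09], [-1.38, 1.24], [0.06, 2.45], [-1.56, 4.7], [0.09, 2.05], [-2.69, 2.69]. Speed limits (rad/s): [2.57, 2.57, 3.14, 3.14, 3.14, 3.14, 3.14].

INTERFACE

Orientations are given as [roll, pitch, yaw] about the fixed x, y, z axes, in that order (R = Rz(yaw) Ry(pitch) Rx(roll)).
In Python, from station import r, imaging, close_job gives the robot as it stands.
- The arm moves only by the shell command python3 -m handwheel 'ROWS' [FORCE]. ROWS is a JSON object of lists of equal length, an entry for each row: "xyz": the shift along the tool's x, y, z in cm, a list of three; "twist": the turn, a rotation vector about the tool's x, y, z in rad, a list of three; "jaw": the closure, from 0 (fully open) to 1 (shut). A call has 1 to 10 rows; each row is the pose to reach, as a shift and turn from the pose commanded when the call began, along the tool's axes at that moment; what a row does not reach only later rows make up. A row lasts 1/10 s, in which the tool goes at most 50 mm and 8.59 degrees, less where a joint would pass 70% of its speed; a pose out of reach is approached as far as the arm can. A call with a gripper value outside its range is refused whole. The fingers move at their own pace and stop on an object; FORCE is the grip in N (left out, the last holds). Time passes only in rows, so rows that repeat a pose let the fingers close. It gives the time, the measured TCP pose, the force, the opening and the grip force at its end, in the units of the state.
- r.sense(): the state, without advancing time (a new reading comes with each control period).
- imaging.read_camera(name): name is "scene" or "top" or "wrist"; returns the picture (480x640x3 uint8, red, green, blue); there is no depth.
- imaging.camera_info(name): a dict with "fx", "fy", "cx", "cy" (pixels), "R" (3x3) and "t" (3): a world point X has camera coordinates R X + t. Camera axes: x right, y down, z forward; pixel columns grow to the right and rows downward; lengths in m; the calibration is good to about 2 mm. A picture is of the moment at which its call begins: read the wrist's pose just before it. camera_info takes no time and is no camera call; for the wrist camera it gives the pose at the moment of the call.
- close_job(): hands the job in; it is judged then, once.
The state is a dict: "time_s": time; "q": joint angles; "qvel": joint speeds; "effort": joint torques, N m; "tcp_pos": TCP position; "ee_rot": TCP orientation; "wrist_force": force on the tool from outside, world axes, zero at the start; "torque": the same for the moment, N m; "width": finger opening in m; "grasp_force": force on a finger pad.
Only numpy, scipy, OpenCV 4.12 (cv2) and the standard library are available. Lean on these libraries where they do the work, as an engineer would, in place of code of your own. Each camera call takes 0.05 s, during which the arm holds its last target. There are 200 camera calls.

TASK

Two small oxygen cylinders stand clamped on the bench: one has a bare, open outlet, the other still wears its dust cap. Pick up the regulator that lies on the bench, bring its nose straight and level into the bare outlet and press it in against the spring piston with a steady push of about 12 N (it must not be rammed), so that a colleague can wind in the nut; do not touch the capped cylinder and leave the other things on the bench where they are. Finish while still gripping the regulator and pushing it there: do not let go.

Things in the scene. Friction and masses are not known exactly. Their poses are not given: they have to be found in the camera images.
- regulator_grip (a point): point on the axis of the loose regulator, amid the free smooth stretch of its round body (34 mm across) where it is gripped; the stretch runs from 24 mm behind to 20 mm ahead of the point. x axis: along the regulator to its nose; z: up as it lies. It lies with its axis level, 25 mm above the bench; 185 mm long, about 0.36 kg
- regulator_nose (a point): tip of the regulator's nose (14 mm across, tapered at the tip, 29 mm long), on its axis, 138 mm ahead (+x) of regulator_grip; same axes
- cylinder_bare_outlet (a point): centre of the open mouth of the bare outlet, 250 mm above the bench. x axis: level into the outlet (the way to push); z: up. Bore 20 mm across, rim 36 mm across. A flat spring piston sits 14 mm inside and yields up to 8 mm: it starts to move at 3 N and takes 2 N more per mm (12 N at 4.5 mm, 19 N at its stop)
- cylinder_capped_outlet (a point): centre of the covered mouth of the other cylinder's outlet, same height and axes; a round dust cap 46 mm across with a flat upright pull tab covers it and reaches 28 mm out from the mouth. Either cylinder can be the nearer one
- cylinder_bare: white oxygen cylinder (81 mm across, 323 mm high in all) with the bare outlet, strapped in a steel stand bolted to the bench: it does not move. Origin under its upright axis, on the bench. The outlet points to -x, its mouth 45 mm out. Black handwheel on top: 66 mm across, from 303 to 321 mm up
- cylinder_capped: the like cylinder with the dust cap on its outlet, also bolted down. Origin under its axis; its outlet points to -x. Not to be touched
- regulator: the whole regulator; origin 25 mm below regulator_grip, same axes. Along x: flow knob (50 mm across) -47 to -26 mm; round gauge (50 mm across, dial to -y, 42 mm out from the axis) 22 to 72 mm; thin barb on the +y side, 45 mm out, at 47 mm; lobed hand nut (50 mm across) 87 to 101 mm; its thread (21 mm across) to 109 mm; bare nose to 138 mm
- humidifier: bystander: clear humidifier jar, 76 mm across, 155 mm high, with white lid; origin at the centre of its underside
- spanner: bystander: open spanner 190 mm long lying flat; origin under its middle
- washer_tray: bystander: grey plastic tray 100 x 140 x 30 mm with seals; origin at the centre of its underside
Not all that is in view belongs to the job. Leave any blue look-alike of the regulator alone.

How it is judged:
By the outcome, as a careful person would: the job done as asked, in the order asked, and still so for the second after the job is handed in, while the arm keeps its last pose, push and grip.
It also fails if it takes over 51 s, if anything falls off the work surface, if the arm or the gripper's body presses on something with over 40 N, if the wrist force passes 120 N, or if a joint passes its speed limit or range.

## Working session

There is one attempt and no reset: what is moved stays moved. The work goes in short steps, Python scripts to look and compute and a shell command to move; the robot and the scene stay as the last step left them, time stands still between calls to the robot, and variables do not carry over. Pictures are saved under pics/ and viewed, at most 10 in all, crops included, and the job is handed in when it is done.

```bash
ls; mkdir -p pics; python3 - <<'E'
from station import r, imaging
import cv2
for n in("scene","top"):
    cv2.imwrite(f"pics/{n}0.png",imaging.read_camera(n)[:,:,::-1])
    c=imaging.camera_info(n);print(n,c)
s=r.sense();print({k:s[k] for k in("time_s","tcp_pos","ee_rot","wrist_force","width")})
E
```

```text
pics
scene {'fx': 570.3922325913641, 'fy': 570.3922325913641, 'cx': 329.0109501560213, 'cy': 242.4442264117852, 'R': array([[ 0.42115442,  0.90698381, -0.00305312],
       [ 0.6466385 , -0.30262112, -0.70019934],
       [-0.63599341,  0.29291778, -0.71394087]]), 't': array([-0.07847768, -0.22292633,  1.78295293])}
top {'fx': 519.5922876585797, 'fy': 519.5922876585797, 'cx': 313.5689666339211, 'cy': 243.82386196495736, 'R': array([[ 0.01700996, -0.9996566 , -0.01993371],
       [-0.99238651, -0.01444728, -0.12231225],
       [ 0.12198226,  0.02186247, -0.99229147]]), 't': array([-0.09306371,  0.47011217,  1.43043764])}
{'time_s': 0.1, 'tcp_pos': array([ 0.28639513, -0.58295946,  0.21872066]), 'ee_rot': array([-3.13986927e+00,  1.19839159e-04,  4.56782450e-01]), 'wrist_force': array([ 0.76897382, -0.07815671, -0.26752577]), 'width': 0.08542630123662728}
```

View pics/scene0.png

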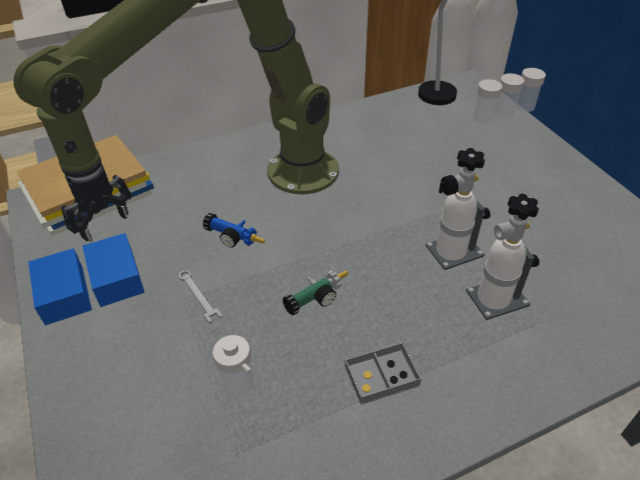

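View pics/top0.png

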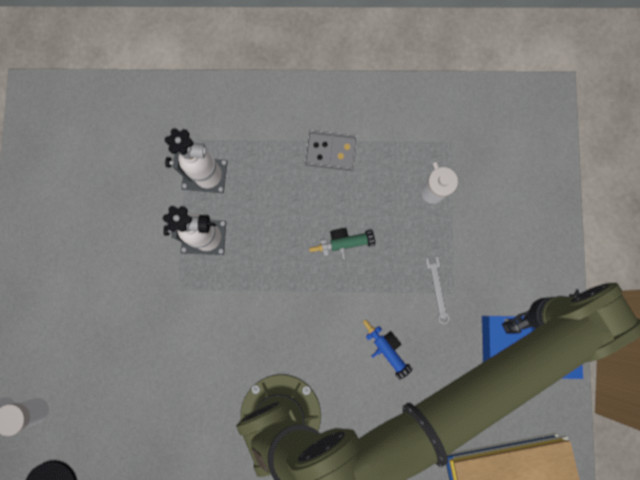

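Scene: the green regulator is at about (312,295), the blue look-alike at (235,230). The bare cylinder is the one farther out (outlet about (505,228)) and the capped one is nearer the robot (cap at (448,186)). Top: green regulator at (345,242) with its nose to the left, bare outlet about (200,152), capped (205,222). Next I'll enlarge these areas.

```bash
python3 - <<'E'
import cv2,numpy as np
t=cv2.imread("pics/top0.png");s=cv2.imread("pics/scene0.png")
def c(im,x,y,w=100,h=75):
    o=cv2.resize(im[y:y+h,x:x+w],(400,300),interpolation=cv2.INTER_CUBIC)
    for i in range(0,w,10):
        cv2.line(o,(i*400//w,0),(i*400//w,6 if i%50 else 14),(0,0,255),1)
    for i in range(0,h,10):
        cv2.line(o,(0,i*300//h),(6,i*300//h),(0,0,255),1)
    return o
cv2.imwrite("pics/m1.png",np.vstack([np.hstack([c(t,290,205),c(t,150,120)]),np.hstack([c(s,270,250),c(s,460,190)])]))
E
```

```text
(no output)
```

View pics/m1.png

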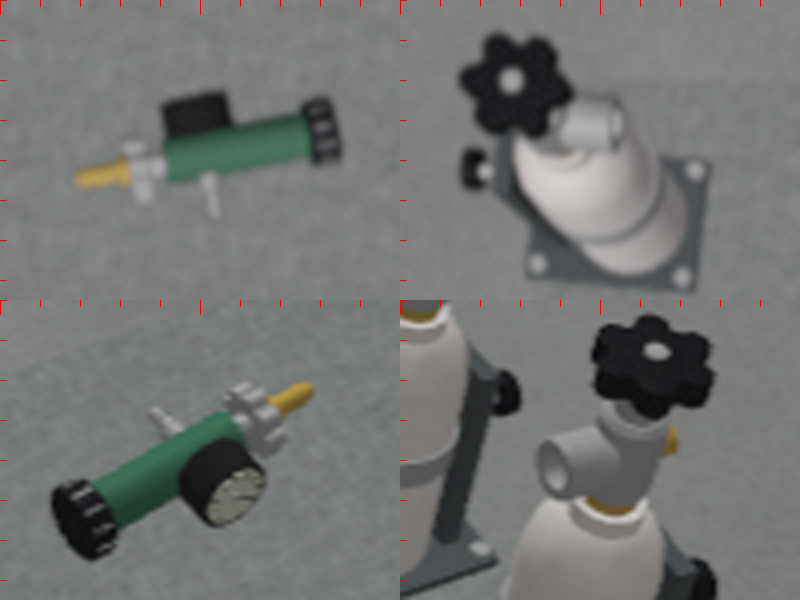

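The mosaic gives these positions. Regulator nose tip: top (309.5,250), scene (348,272). Knob middle: top (370.5,237.5), scene (292,305). Bare mouth: top (203,151), scene (498,232.5). Handwheel hub: top (178,140), scene (524,203).

```bash
cat > h.py <<'E'
from station import r, imaging
import numpy as np
def ray(n,uv,c=None):
    c=c or imaging.camera_info(n);d=np.array([(uv[0]-c["cx"])/c["fx"],(uv[1]-c["cy"])/c["fy"],1])
    return -c["R"].T@c["t"],c["R"].T@d
def onz(n,uv,z,c=None):
    o,d=ray(n,uv,c);return o+d*(z-o[2])/d[2]
E
python3 - <<'E'
from h import *
for nm,z,a,b in(("nose",.025,(309.5,250),(348,272)),("knob",.025,(370.5,237.5),(292,305)),("mouth",.25,(203,151),(498.3,232.5)),("wheel",.321,(177.8,140),(523.8,203))):
    print(nm,onz("top",a,z).round(4),onz("scene",b,z).round(4))
n=(onz("top",(309.5,250),.025)+onz("scene",(348,272),.025))/2
k=(onz("top",(370.5,237.5),.025)+onz("scene",(292,305),.025))/2
u=(n-k)/np.linalg.norm(n-k);print("len",np.linalg.norm(n-k),"grip",n-.138*u,"yaw",np.arctan2(u[1],u[0]))
c=imaging.camera_info("wrist");print(c, r.sense()["tcp_pos"],r.sense()["ee_rot"])
E
```

```text
nose [ 0.4542 -0.0744  0.025 ] [ 0.455  -0.0713  0.025 ]
knob [ 0.4921 -0.2453  0.025 ] [ 0.4931 -0.2412  0.025 ]
mouth [0.6685 0.1832 0.25  ] [0.667  0.1812 0.25  ]
wheel [0.6723 0.2253 0.321 ] [0.6703 0.2257 0.321 ]
len 0.1745491936106464 grip [ 0.4846759  -0.20754924  0.025     ] yaw 1.7902184945833983
{'fx': 391.2178036987297, 'fy': 391.2178036987297, 'cx': 320.8861133378711, 'cy': 238.54045214716646, 'R': array([[ 0.44069625, -0.89765534, -0.00130462],
       [-0.85621839, -0.42078872,  0.29971139],
       [-0.2695865 , -0.13096464, -0.95402903]]), 't': array([-0.64722918, -0.04067936,  0.37951134])} [ 0.28639513 -0.58295946  0.21872066] [-3.13986927e+00  1.19839159e-04  4.56782450e-01]
```

```bash
cat >> h.py <<'E'
from scipy.spatial.transform import Rotation as Ro
def rel(p,yaw,rp=(np.pi,0)):
    s=r.sense();C=Ro.from_euler("xyz",s["ee_rot"])
    print("xyz cm",(C.inv().apply(np.array(p)-s["tcp_pos"])*100).round(2),"twist",(C.inv()*Ro.from_euler("xyz",[*rp,yaw])).as_rotvec().round(4))
E
python3 - <<'E'
from h import *
rel((.485,-.2075,.20),1.79)
E
```

```text
xyz cm [ 34.38 -24.93   1.91] twist [-1.5000e-03 -1.0000e-03 -1.3332e+00]
```

```bash
python3 -m handwheel '{"xyz":[[34.4,-24.9,1.9],[34.4,-24.9,1.9],[34.4,-24.9,1.9],[34.4,-24.9,1.9],[34.4,-24.9,1.9],[34.4,-24.9,1.9],[34.4,-24.9,1.9],[34.4,-24.9,1.9],[34.4,-24.9,1.9],[34.4,-24.9,1.9]],"twist":[[0,0,-1.333],[0,0,-1.333],[0,0,-1.333],[0,0,-1.333],[0,0,-1.333],[0,0,-1.333],[0,0,-1.333],[0,0,-1.333],[0,0,-1.333],[0,0,-1.333]],"jaw":[0,0,0,0,0,0,0,0,0,0]}'
python3 -m handwheel '{"xyz":[[0,0,0],[0,0,0]],"twist":[[0,0,0],[0,0,0]],"jaw":[0,0]}' 
python3 - <<'E'
from h import *
import cv2,pickle
c=imaging.camera_info("wrist");im=imaging.read_camera("wrist")
cv2.imwrite("pics/w1.png",im[:,:,::-1]);pickle.dump(c,open("w1.pkl","wb"))
s=r.sense();print(s["time_s"],s["tcp_pos"],s["ee_rot"],s["q"],s["wrist_force"])
E
```

```text
time_s: 1.1
tcp_pos: [0.4874, -0.2027, 0.2004]
ee_rot: [3.141, -0.002, 1.801]
wrist_force: [0.6, -0.0, 0.3]
width: 0.0856
grasp_force: 0.0
time_s: 1.3
tcp_pos: [0.4847, -0.2097, 0.2004]
ee_rot: [-3.141, 0.0, 1.786]
wrist_force: [0.4, -0.4, -0.2]
width: 0.0855
grasp_force: 0.0
1.35 [ 0.4847123  -0.20991172  0.20047404] [-3.14083326e+00  2.42277909e-04  1.78615645e+00] [ 0.79787115  0.09830732 -0.46571931  1.76475517  0.04651917  1.28975319
  0.53651684] [ 0.21090491 -0.9327563  -1.01819387]
```

View pics/w1.png

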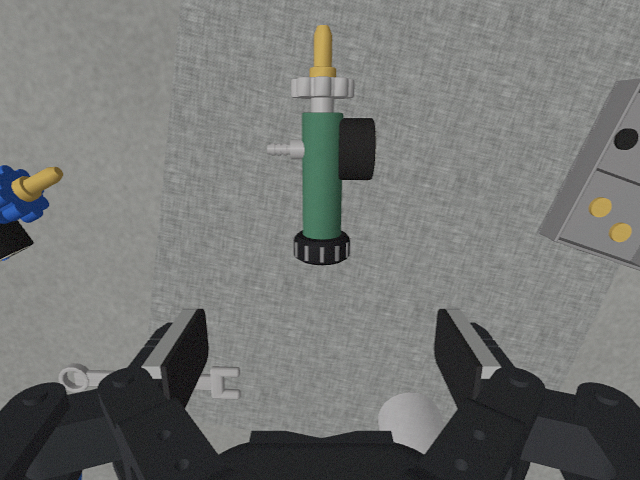

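Wrist view: the regulator lies nearly straight ahead, with its nose tip at (323,26), its body midline at column 322 down to row 235, and the knob at (322,247).

```bash
python3 - <<'E'
from h import *
import pickle
c=pickle.load(open("w1.pkl","rb"))
n=onz("",(323,25),.025,c);k=onz("",(322,215),.025,c);e=onz("",(322,248),.025,c)
u=(n-k)/np.linalg.norm(n-k);yaw=np.arctan2(u[1],u[0]);g=n-.138*u
print(n,k,yaw,g,np.linalg.norm(e-n))
g[2]=.021;rel(g,yaw)
E
```

```text
[ 0.45323199 -0.0700275   0.025     ] [ 0.4841316  -0.21432102  0.025     ] 1.7817542516629925 [ 0.48212873 -0.20496815  0.025     ] 0.17782171111900608
xyz cm [ 0.54 -0.13 17.95] twist [-0.0008  0.0002  0.0044]
```

```bash
python3 -m handwheel '{"xyz":[[0.2,-0.1,5],[0.4,-0.1,10],[0.4,-0.1,13],[0.4,-0.1,15.5],[0.4,-0.1,17],[0.4,-0.1,17.9],[0.4,-0.1,17.9],[0.4,-0.1,17.9]],"twist":[[0,0,0.004],[0,0,0.004],[0,0,0.004],[0,0,0.004],[0,0,0.004],[0,0,0.004],[0,0,0.004],[0,0,0.004]],"jaw":[0,0,0,0,0,0,0,0]}'
python3 -m handwheel '{"xyz":[[0,0,0],[0,0,0],[0,0,0],[0,0,0],[0,0,0],[0,0,0],[0,0,0],[0,0,0]],"twist":[[0,0,0],[0,0,0],[0,0,0],[0,0,0],[0,0,0],[0,0,0],[0,0,0],[0,0,0]],"jaw":[0.3,0.6,0.8,0.8,0.8,0.8,0.8,0.8]}' 60
```

```text
time_s: 2.15
tcp_pos: [0.4846, -0.2051, 0.0227]
ee_rot: [3.14, 0.001, 1.785]
wrist_force: [0.1, 0.2, 0.7]
width: 0.0853
grasp_force: 0.0
time_s: 2.95
tcp_pos: [0.4842, -0.2047, 0.0223]
ee_rot: [3.141, 0.001, 1.786]
wrist_force: [-0.1, -0.3, 6.1]
width: 0.0235
grasp_force: 50.5
```

The width is 23.5 mm instead of 34, so I'll check the grasp before lifting.

```bash
python3 - <<'E'
from h import *
import cv2
im=imaging.read_camera("wrist");s=imaging.read_camera("scene")
a=im[100:480,100:540];b=cv2.resize(s[240:340,250:380],(520,400),interpolation=cv2.INTER_CUBIC)
o=np.zeros((400,800,3),np.uint8);o[:,:400]=cv2.resize(a,(400,400));o[:,400:]=b[:,60:460]
cv2.imwrite("pics/g1.png",o[:,:,::-1]);q=r.sense();print(q["width"],q["grasp_force"],q["wrist_force"],q["torque"])
E
```

```text
0.023677929736794345 50.46981990337372 [0.18104087 2.06682631 5.20633292] [0.09126382 0.15978499 0.04215639]
```

View pics/g1.png

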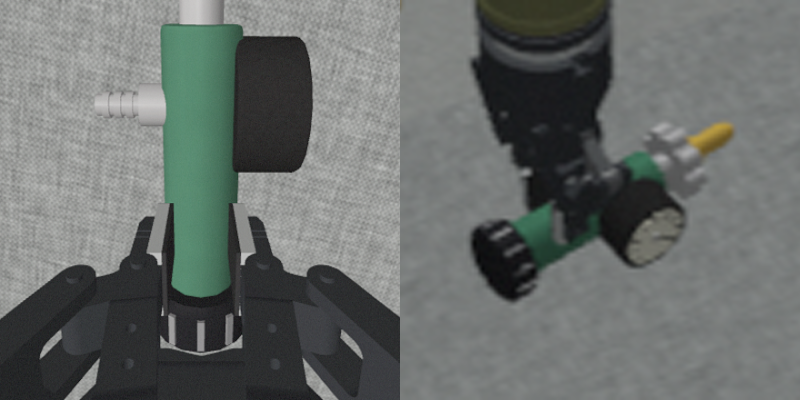

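The pads sit about the body at the right place along it, clear of both gauge and knob. I'll check whether the width reading is compliance by changing the grip force.

```bash
python3 -m handwheel '{"xyz":[[0,0,0],[0,0,0],[0,0,0]],"twist":[[0,0,0],[0,0,0],[0,0,0]],"jaw":[0.8,0.8,0.8]}' 25
python3 -m handwheel '{"xyz":[[0,0,0],[0,0,0],[0,0,0],[0,0,0]],"twist":[[0,0,0],[0,0,0],[0,0,0],[0,0,0]],"jaw":[0.8,0.8,0.8,0.8]}' 90
```

```text
time_s: 3.35
tcp_pos: [0.4842, -0.2047, 0.0223]
ee_rot: [3.141, 0.001, 1.786]
wrist_force: [0.3, -0.4, 4.8]
width: 0.0238
grasp_force: 50.5
time_s: 3.75
tcp_pos: [0.4844, -0.2047, 0.0224]
ee_rot: [3.141, 0.001, 1.786]
wrist_force: [-0.9, 1.2, 5.5]
width: 0.0219
grasp_force: 73.9
```

```bash
python3 -m handwheel '{"xyz":[[0,0,-1],[0,0,-2],[0,0,-3.5],[0,0,-6],[0,0,-9],[0,0,-12],[0,0,-12],[0,0,-12],[0,0,-12]],"twist":[[0,0,0],[0,0,0],[0,0,0],[0,0,0],[0,0,0],[0,0,0],[0,0,0],[0,0,0],[0,0,0]],"jaw":[0.8,0.8,0.8,0.8,0.8,0.8,0.8,0.8,0.8]}' 90
python3 - <<'E'
from h import *
import cv2,pickle
c=imaging.camera_info("wrist");im=imaging.read_camera("wrist");pickle.dump(c,open("g2.pkl","wb"))
s=imaging.read_camera("scene");b=cv2.resize(s[180:330,240:390],(400,400),interpolation=cv2.INTER_CUBIC)
cv2.imwrite("pics/g2w.png",im[:,:,::-1]);cv2.imwrite("pics/g2s.png",s[:,:,::-1])
o=np.hstack([cv2.resize(im[0:400,120:520],(400,400)),b])
cv2.imwrite("pics/g2.png",o[:,:,::-1]);q=r.sense();print(q["width"],q["grasp_force"],q["wrist_force"],q["torque"],q["tcp_pos"],q["ee_rot"])
E
```

```text
time_s: 4.65
tcp_pos: [0.4832, -0.2043, 0.1414]
ee_rot: [-3.141, -0.0, 1.786]
wrist_force: [-0.6, 0.3, -0.4]
width: 0.0171
grasp_force: 0.0
0.017263142216608452 0.0 [ 0.1061377   0.01954047 -0.53657057] [-0.01244893  0.00475473 -0.03102512] [ 0.48296268 -0.20421295  0.14075541] [-3.14005171e+00 -1.18817364e-03  1.78579448e+00]
```

View pics/g2.png

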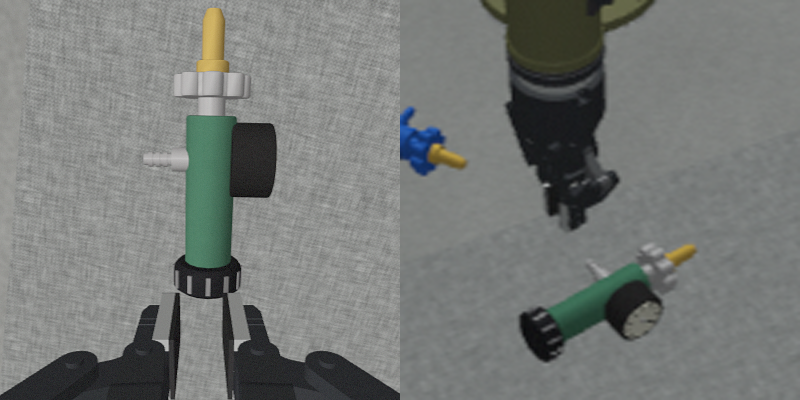

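The lift failed. The regulator stayed on the bench, now with the nose at (213,10) in the left crop, and the jaws came up empty. The pads must have closed above the axis, so I'll work out from the wrist images where the fingertips really are.

```bash
python3 - <<'E'
from h import *
import pickle
for f,p,w in(("w1.pkl",([.4847,-.2099,.2005],[-3.1408,0,1.786]),.0427),("g2.pkl",([.483,-.2042,.1408],[-3.140,-.001,1.786]),.0086)):
    c=pickle.load(open(f,"rb"));C=Ro.from_euler("xyz",p[1])
    print(f,"cam in tool",C.inv().apply(-c["R"].T@c["t"]-p[0]).round(4))
    for x in(.011,):
        for z in(-.02,-.01,0,.007,.014,.02):
            o=[]
            for y in(-w,w):
                X=c["R"]@(C.apply([x,y,z])+p[0])+c["t"];o+= [(c["fx"]*X[0]/X[2]+c["cx"]).round(0),(c["fy"]*X[1]/X[2]+c["cy"]).round(0)]
            print(x,z,o)
c=pickle.load(open("g2.pkl","rb"))
n=onz("",(334,9),.025,c);k=onz("",(329,250),.025,c);u=(n-k)/np.linalg.norm(n-k);yaw=np.arctan2(u[1],u[0]);g=n-.138*u;print(n,g,yaw)
E
```

```text
w1.pkl cam in tool [ 0.0781 -0.0021 -0.1546]
0.011 -0.02 [np.float64(214.0), np.float64(301.0), np.float64(439.0), np.float64(301.0)]
0.011 -0.01 [np.float64(221.0), np.float64(290.0), np.float64(432.0), np.float64(290.0)]
0.011 0 [np.float64(226.0), np.float64(280.0), np.float64(426.0), np.float64(280.0)]
0.011 0.007 [np.float64(230.0), np.float64(274.0), np.float64(422.0), np.float64(274.0)]
0.011 0.014 [np.float64(233.0), np.float64(268.0), np.float64(418.0), np.float64(268.0)]
0.011 0.02 [np.float64(236.0), np.float64(263.0), np.float64(415.0), np.float64(263.0)]
g2.pkl cam in tool [ 0.0779 -0.0021 -0.1552]
0.011 -0.02 [np.float64(304.0), np.float64(299.0), np.float64(349.0), np.float64(299.0)]
0.011 -0.01 [np.float64(305.0), np.float64(288.0), np.float64(347.0), np.float64(288.0)]
0.011 0 [np.float64(306.0), np.float64(279.0), np.float64(346.0), np.float64(279.0)]
0.011 0.007 [np.float64(306.0), np.float64(272.0), np.float64(345.0), np.float64(272.0)]
0.011 0.014 [np.float64(307.0), np.float64(267.0), np.float64(344.0), np.float64(267.0)]
0.011 0.02 [np.float64(307.0), np.float64(262.0), np.float64(343.0), np.float64(262.0)]
[ 0.45882142 -0.06592207  0.025     ] [ 0.48639009 -0.20114029  0.025     ] 1.7719225424246514
```

```bash
python3 - <<'E'
import cv2,numpy as np
a=cv2.imread("pics/w1.png")[280:430,90:290];b=cv2.imread("pics/g2w.png")[270:420,220:420]
cv2.imwrite("pics/f.png",np.hstack([cv2.resize(a,(400,300)),cv2.resize(b,(400,300))]))
E
```

```text
(no output)
```

View pics/f.png

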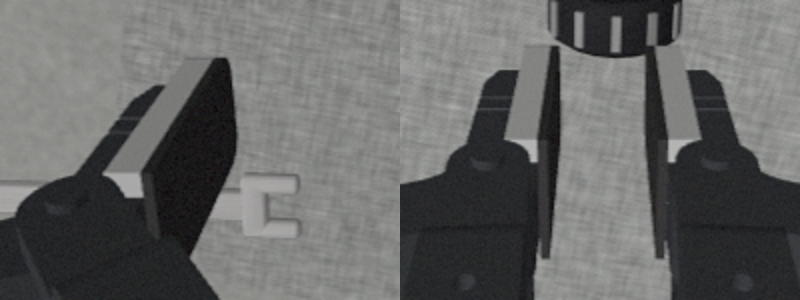

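The tips project about 28 mm shorter than the stated frame: about 14 mm behind the TCP rather than 14 mm ahead. That agrees with the high pinch, which sat 12 mm above the axis. So I must go about 30 mm lower and watch the force.

```bash
python3 - <<'E'
from h import *
rel((.4860,-.2025,-.008),1.773)
E
```

```text
xyz cm [ 0.08  0.36 14.88] twist [-0.0015 -0.0012  0.0128]
```

```bash
python3 -m handwheel '{"xyz":[[0.1,0.4,0],[0.1,0.4,0],[0.1,0.4,0],[0.1,0.4,2],[0.1,0.4,5],[0.1,0.4,8],[0.1,0.4,10],[0.1,0.4,12],[0.1,0.4,12],[0.1,0.4,12]],"twist":[[0,0,0.013],[0,0,0.013],[0,0,0.013],[0,0,0.013],[0,0,0.013],[0,0,0.013],[0,0,0.013],[0,0,0.013],[0,0,0.013],[0,0,0.013]],"jaw":[0,0,0,0,0,0,0,0,0,0]}' 60
python3 -m handwheel '{"xyz":[[0,0,1],[0,0,2],[0,0,2.7],[0,0,2.7],[0,0,2.7]],"twist":[[0,0,0],[0,0,0],[0,0,0],[0,0,0],[0,0,0]],"jaw":[0,0,0,0,0]}'
```

```text
time_s: 5.75
tcp_pos: [0.4874, -0.2026, 0.0218]
ee_rot: [-3.141, -0.0, 1.773]
wrist_force: [-0.7, 0.8, 0.5]
width: 0.0853
grasp_force: 0.0
time_s: 6.25
tcp_pos: [0.4874, -0.2026, -0.0054]
ee_rot: [-3.141, -0.0, 1.773]
wrist_force: [0.1, 0.3, -0.7]
width: 0.0852
grasp_force: 0.0
```

No contact at TCP z = −5 mm, which confirms the offset. Closing.

```bash
python3 -m handwheel '{"xyz":[[0,0,0],[0,0,0],[0,0,0],[0,0,0],[0,0,0],[0,0,0],[0,0,0],[0,0,0]],"twist":[[0,0,0],[0,0,0],[0,0,0],[0,0,0],[0,0,0],[0,0,0],[0,0,0],[0,0,0]],"jaw":[0.2,0.4,0.5,0.6,0.7,0.8,0.8,0.8]}' 80
```

```text
time_s: 7.05
tcp_pos: [0.488, -0.2028, -0.0047]
ee_rot: [3.141, 0.001, 1.773]
wrist_force: [0.6, 0.1, 5.9]
width: 0.0318
grasp_force: 79.0
```

Wider, but there is still some upward reaction. I'll reopen, go 6 mm lower and regrip.

```bash
python3 -m handwheel '{"xyz":[[0,0,0],[0,0,0],[0,0,0.1],[0,0,0.3],[0,0,0.6],[0,0,0.6]],"twist":[[0,0,0],[0,0,0],[0,0,0],[0,0,0],[0,0,0],[0,0,0]],"jaw":[0.4,0.3,0.3,0.3,0.3,0.3]}' 80
python3 -m handwheel '{"xyz":[[0,0,0],[0,0,0],[0,0,0],[0,0,0],[0,0,0],[0,0,0]],"twist":[[0,0,0],[0,0,0],[0,0,0],[0,0,0],[0,0,0],[0,0,0]],"jaw":[0.5,0.7,0.8,0.8,0.8,0.8]}' 80
```

```text
time_s: 7.65
tcp_pos: [0.4869, -0.2025, -0.012]
ee_rot: [-3.141, -0.001, 1.773]
wrist_force: [-0.1, -0.5, -0.3]
width: 0.0601
grasp_force: 0.0
time_s: 8.25
tcp_pos: [0.4877, -0.2027, -0.011]
ee_rot: [3.141, 0.0, 1.773]
wrist_force: [-0.5, 0.3, 2.9]
width: 0.0323
grasp_force: 79.0
```

```bash
python3 -m handwheel '{"xyz":[[0,0,-0.5],[0,0,-1.5],[0,0,-4],[0,0,-7],[0,0,-11],[0,0,-15],[0,0,-18],[0,0,-20],[0,0,-20],[0,0,-20]],"twist":[[0,0,0],[0,0,0],[0,0,0],[0,0,0],[0,0,0],[0,0,0],[0,0,0],[0,0,0],[0,0,0],[0,0,0]],"jaw":[0.8,0.8,0.8,0.8,0.8,0.8,0.8,0.8,0.8,0.8]}' 80
python3 - <<'E'
from h import *
s=r.sense();print(s["wrist_force"],s["torque"],s["width"])
rel((.668,-.06,.214),1.52)
E
```

```text
time_s: 9.25
tcp_pos: [0.4869, -0.2025, 0.1881]
ee_rot: [-3.141, -0.0, 1.773]
wrist_force: [0.1, -0.0, -3.1]
width: 0.0319
grasp_force: 79.8
[ 0.08859025 -0.04421174 -3.12071218] [-0.09112899  0.06471504  0.03867467] 0.03191104108237275
xyz cm [10.33 20.6  -2.6 ] twist [-0.0008  0.      0.2529]
```

```bash
python3 -m handwheel '{"xyz":[[2,4,-0.5],[4,8,-1],[6,12,-1.5],[8,16,-2],[10.3,19.5,-2.6],[10.3,20.6,-2.6],[10.3,20.6,-2.6],[10.3,20.6,-2.6],[10.3,20.6,-2.6]],"twist":[[0,0,0.05],[0,0,0.1],[0,0,0.15],[0,0,0.2],[0,0,0.25],[0,0,0.253],[0,0,0.253],[0,0,0.253],[0,0,0.253]],"jaw":[0.8,0.8,0.8,0.8,0.8,0.8,0.8,0.8,0.8]}' 80
python3 - <<'E'
from h import *
import cv2,pickle
P={}
for n in("wrist","scene","top"):
    P[n]=imaging.camera_info(n);cv2.imwrite(f"pics/p_{n}.png",imaging.read_camera(n)[:,:,::-1])
pickle.dump(P,open("p.pkl","wb"));s=r.sense();print(s["tcp_pos"],s["ee_rot"],s["wrist_force"])
w=cv2.imread("pics/p_wrist.png");a=cv2.imread("pics/p_scene.png");t=cv2.imread("pics/p_top.png")
o=np.zeros((600,800,3),np.uint8)
o[:,:400]=cv2.resize(w[0:300,220:420],(400,600),interpolation=cv2.INTER_CUBIC)
o[:300,400:]=cv2.resize(a[185:285,400:533],(400,300),interpolation=cv2.INTER_CUBIC)
o[300:,400:]=cv2.resize(t[110:210,175:308],(400,300),interpolation=cv2.INTER_CUBIC)
cv2.imwrite("pics/p.png",o)
E
```

```text
time_s: 10.15
tcp_pos: [0.6672, -0.0623, 0.2134]
ee_rot: [-3.139, 0.001, 1.518]
wrist_force: [-0.5, 0.4, -4.6]
width: 0.0322
grasp_force: 80.5
[ 0.66786718 -0.061777    0.21464214] [-3.14118597e+00  8.22120815e-04  1.51809853e+00] [-0.31310173  0.60037538 -3.79903801]
```

View pics/p.png

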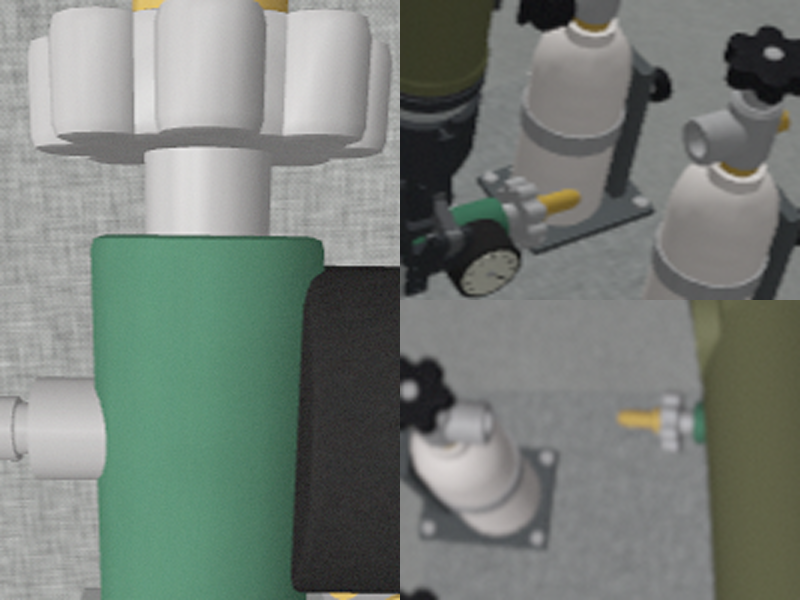

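Held well and level. Nose tip: scene (458.9,249.8), top (248.8,149.7). Mouth: scene (498.8,232.6), top (204.3,151). Nut centre in top: (264.8,150.7). The nose is hidden from the wrist camera. Now I'll triangulate.

```bash
cat >> h.py <<'E'
def tri(uvs):
    A=np.zeros((3,3));b=np.zeros(3);L=[]
    for n,uv in uvs.items():
        o,d=ray(n,uv);d/=np.linalg.norm(d);M=np.eye(3)-np.outer(d,d);A+=M;b+=M@o;L.append((M,o))
    x=np.linalg.solve(A,b);return x.round(4),[float(np.linalg.norm(M@(x-o)).round(4)) for M,o in L]
E
python3 - <<'E'
from h import *
print("nose",tri({"scene":(458.9,249.8),"top":(248.8,149.7)}))
print("mouth",tri({"scene":(498.8,232.6),"top":(204.3,151)}))
print("mouth@.25",onz("top",(204.3,151),.25),onz("scene",(498.8,232.6),.25))
for z in(.24,.25):print("nose",z,onz("top",(248.8,149.7),z),onz("scene",(458.9,249.8),z))
print("nut",onz("top",(264.8,150.7),.25),"nose",onz("top",(248.8,149.7),.25))
# valve: outlet axis projected; candidate yaw
m=np.array([.668,.182])
for yaw in(1.45,1.5,1.55,1.6):
    o=m+.045*np.array([np.cos(yaw),np.sin(yaw)]);print(yaw,o)
for z in(.303,.321):print(z,onz("top",(177.8,140),z),onz("scene",(523.8,203),z))
E
```

```text
nose (array([0.6739, 0.0729, 0.25  ]), [0.0019, 0.0019])
mouth (array([0.6685, 0.1803, 0.2512]), [0.0007, 0.0007])
mouth@.25 [0.66852107 0.18001147 0.25      ] [0.66772523 0.18201848 0.25      ]
nose 0.24 [0.67606244 0.07277796 0.24      ] [0.66703173 0.08172945 0.24      ]
nose 0.25 [0.67296595 0.07123721 0.25      ] [0.67437973 0.07488164 0.25      ]
nut [0.67087999 0.03209931 0.25      ] nose [0.67296595 0.07123721 0.25      ]
1.45 [0.67342262 0.22667208]
1.5 [0.67118317 0.22688727]
1.55 [0.66893577 0.22699027]
1.6 [0.66668602 0.22698081]
0.303 [0.67816892 0.23065339 0.303     ] [0.65584016 0.24258394 0.303     ]
0.321 [0.67226329 0.22530638 0.321     ] [0.67033834 0.22574466 0.321     ]
```

```bash
python3 - <<'E'
from h import *
s=3.0075
for a,b,d in(((223.75,163),(220.5,189.5),(184.5,185.75)),((175+147/s,110+157/s),(175+137/s,110+237/s),(175+28/s,110+227/s))):
    A,B,D=[onz("top",q,.008)[:2] for q in(a,b,d)]
    v=D-B;w=A-B;print("edge yaw",np.arctan2(v[1],v[0]),"perp",np.arctan2(w[1],w[0])+np.pi/2,np.linalg.norm(v),np.linalg.norm(w),"centre",(A+D)/2)
E
```

```text
edge yaw 1.4779833291099207 perp 1.4894661514326855 0.10567753272572517 0.07909575005908105 centre [0.67269812 0.23618642]
edge yaw 1.4903824667950467 perp 1.487175311667725 0.10623103137811506 0.07944008393128732 centre [0.67429144 0.23634127]
```

```bash
python3 - <<'E'
from h import *
rel((.6568,.025,.2151),1.49)
E
```

```text
xyz cm [ 8.61 -1.56 -0.05] twist [-0.0004  0.0008  0.0281]
```

```bash
python3 -m handwheel '{"xyz":[[1,-0.8,0],[2,-1.6,0],[4,-1.6,0],[6,-1.6,0],[7.5,-1.6,0],[8.4,-1.6,0],[8.6,-1.6,0],[8.6,-1.6,0],[8.6,-1.6,0],[8.6,-1.6,0]],"twist":[[0,0,0.014],[0,0,0.028],[0,0,0.028],[0,0,0.028],[0,0,0.028],[0,0,0.028],[0,0,0.028],[0,0,0.028],[0,0,0.028],[0,0,0.028]],"jaw":[0.8,0.8,0.8,0.8,0.8,0.8,0.8,0.8,0.8,0.8]}' 80
python3 - <<'E'
from h import *
import cv2
for n in("wrist","scene","top"):
    cv2.imwrite(f"pics/q_{n}.png",imaging.read_camera(n)[:,:,::-1])
s=r.sense();print(s["tcp_pos"],s["ee_rot"],s["wrist_force"])
a=cv2.imread("pics/q_scene.png");t=cv2.imread("pics/q_top.png")
o=np.hstack([cv2.resize(a[200:275,450:525],(400,400),interpolation=cv2.INTER_CUBIC),cv2.resize(t[115:190,180:255],(400,400),interpolation=cv2.INTER_CUBIC)])
cv2.imwrite("pics/q.png",o)
E
```

```text
time_s: 11.3
tcp_pos: [0.6571, 0.0248, 0.2145]
ee_rot: [-3.141, 0.001, 1.49]
wrist_force: [-0.6, -0.5, -3.7]
width: 0.032
grasp_force: 80.5
[0.65705045 0.02551158 0.21463804] [-3.14155693e+00  2.74184135e-04  1.49069127e+00] [-0.02214415  0.86858907 -3.82365883]
```

View pics/q.png

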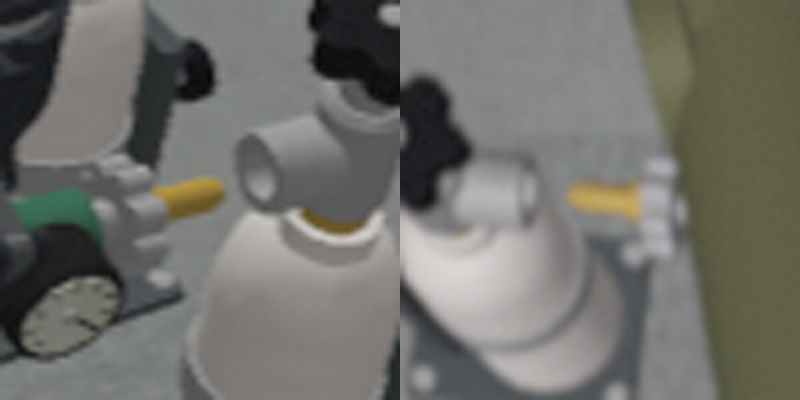

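Top (right): nose tip at (571,193), and its axis extended meets the rim centre (530,190). Scene (left): tip at (222,187), and its axis extended reaches (260,176) against the mouth centre (259,174). So it is aligned. A numeric check, then the push.

```bash
python3 - <<'E'
from h import *
k=5.3333
f=lambda a,b:tri({"scene":(450+a[0]/k,200+a[1]/k),"top":(180+b[0]/k,115+b[1]/k)})
n=f((221,187),(572,193) if 0 else (172,193));m=f((259,173.5),(130,190.5));print(n,m)
d=m[0]-n[0];u=np.array([np.cos(1.49),np.sin(1.49),0]);print("fwd",d@u,"left",d@np.array([-u[1],u[0],0]),"up",d[2])
E
```

```text
(array([0.6682, 0.1609, 0.2516]), [0.0008, 0.0008]) (array([0.6688, 0.1797, 0.252 ]), [0.0003, 0.0003])
fwd 0.018787094807483983 left 0.0009192761797244326 up 0.00040000000000001146
```

```bash
python3 -m handwheel '{"xyz":[[0.5,-0.05,0],[1,-0.05,0],[1.4,-0.05,0],[1.7,-0.05,0],[2,-0.05,0],[2.2,-0.05,0],[2.4,-0.05,0],[2.6,-0.05,0],[2.6,-0.05,0],[2.6,-0.05,0]],"twist":[[0,0,0],[0,0,0],[0,0,0],[0,0,0],[0,0,0],[0,0,0],[0,0,0],[0,0,0],[0,0,0],[0,0,0]],"jaw":[0.8,0.8,0.8,0.8,0.8,0.8,0.8,0.8,0.8,0.8]}' 80
```

```text
time_s: 12.45
tcp_pos: [0.6585, 0.0521, 0.2147]
ee_rot: [3.142, 0.0, 1.492]
wrist_force: [-0.3, 0.6, -4.3]
width: 0.0321
grasp_force: 80.5
```

Seven mm inside with no contact. Advancing gently to the piston.

```bash
python3 -m handwheel '{"xyz":[[0.1,0,0],[0.2,0,0],[0.3,0,0],[0.4,0,0],[0.5,0,0],[0.6,0,0],[0.6,0,0],[0.6,0,0]],"twist":[[0,0,0],[0,0,0],[0,0,0],[0,0,0],[0,0,0],[0,0,0],[0,0,0],[0,0,0]],"jaw":[0.8,0.8,0.8,0.8,0.8,0.8,0.8,0.8]}' 80
python3 -m handwheel '{"xyz":[[0.05,0,0],[0.1,0,0],[0.15,0,0],[0.2,0,0],[0.2,0,0],[0.2,0,0]],"twist":[[0,0,0],[0,0,0],[0,0,0],[0,0,0],[0,0,0],[0,0,0]],"jaw":[0.8,0.8,0.8,0.8,0.8,0.8]}' 80
```

```text
time_s: 13.25
tcp_pos: [0.6589, 0.0578, 0.2146]
ee_rot: [-3.141, 0.001, 1.492]
wrist_force: [-0.5, -1.0, -4.4]
width: 0.0323
grasp_force: 80.5
time_s: 13.85
tcp_pos: [0.6591, 0.0589, 0.2145]
ee_rot: [-3.141, 0.002, 1.491]
wrist_force: [-1.1, -5.2, -3.3]
width: 0.0324
grasp_force: 80.5
```

```bash
python3 -m handwheel '{"xyz":[[0.05,0,0],[0.1,0,0],[0.15,0,0],[0.2,0,0],[0.25,0,0],[0.25,0,0],[0.25,0,0]],"twist":[[0,0,0],[0,0,0],[0,0,0],[0,0,0],[0,0,0],[0,0,0],[0,0,0]],"jaw":[0.8,0.8,0.8,0.8,0.8,0.8,0.8]}' 80
```

```text
time_s: 14.55
tcp_pos: [0.6591, 0.06, 0.2144]
ee_rot: [-3.141, 0.004, 1.49]
wrist_force: [-2.4, -7.3, -2.3]
width: 0.0318
grasp_force: 80.4
```

```bash
python3 -m handwheel '{"xyz":[[0.05,0,0],[0.1,0,0],[0.15,0,0],[0.2,0,0],[0.25,0,0],[0.3,0,0],[0.3,0,0],[0.3,0,0]],"twist":[[0,0,0],[0,0,0],[0,0,0],[0,0,0],[0,0,0],[0,0,0],[0,0,0],[0,0,0]],"jaw":[0.8,0.8,0.8,0.8,0.8,0.8,0.8,0.8]}' 80
python3 - <<'E'
from h import *
import cv2
F=[]
for i in range(4):
    im=imaging.read_camera("scene");s=r.sense();F.append(np.r_[s["wrist_force"],s["torque"]])
print(np.mean(F,0).round(2),s["tcp_pos"],s["ee_rot"])
t=imaging.read_camera("top")
cv2.imwrite("pics/v.png",np.hstack([cv2.resize(im[200:275,450:525],(400,400),interpolation=cv2.INTER_CUBIC),cv2.resize(t[115:190,180:255],(400,400),interpolation=cv2.INTER_CUBIC)])[:,:,::-1])
E
```

```text
time_s: 15.35
tcp_pos: [0.6592, 0.0613, 0.2143]
ee_rot: [-3.14, 0.006, 1.489]
wrist_force: [-2.4, -10.5, -2.8]
width: 0.0323
grasp_force: 80.4
[-3.55 -9.51 -3.26 -1.92  0.64  0.3 ] [0.65919054 0.06124874 0.2142635 ] [-3.14008121  0.00574796  1.48870176]
```

View pics/v.png

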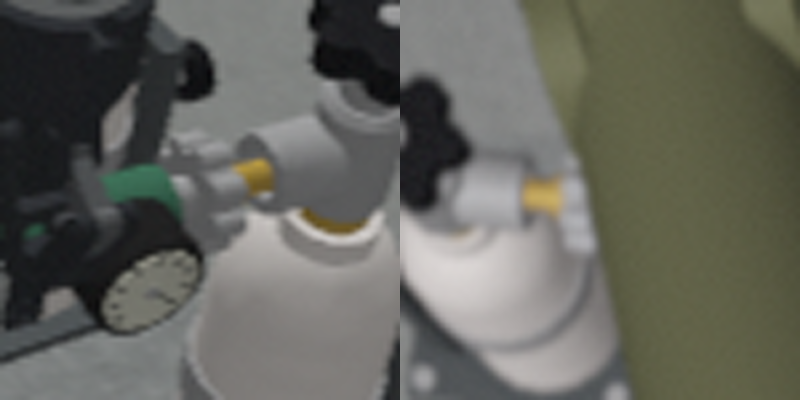

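The nose is in the bore, straight in both views. The push is about 10 N with a small sideways load of about 2 N towards −x. I'll relieve that and add the rest.

```bash
python3 -m handwheel '{"xyz":[[0.03,-0.03,0],[0.08,-0.06,0],[0.12,-0.1,0],[0.17,-0.1,0],[0.22,-0.1,0],[0.22,-0.1,0],[0.22,-0.1,0]],"twist":[[0,0,0],[0,0,0],[0,0,0],[0,0,0],[0,0,0],[0,0,0],[0,0,0]],"jaw":[0.8,0.8,0.8,0.8,0.8,0.8,0.8]}' 80
python3 - <<'E'
from h import *
F=[]
for i in range(8):
    imaging.read_camera("top");s=r.sense();F.append(np.r_[s["wrist_force"],s["torque"]])
print(np.mean(F,0).round(2),np.std(F,0).round(2),s["tcp_pos"],s["ee_rot"],s["width"])
E
```

```text
time_s: 16.3
tcp_pos: [0.6589, 0.0621, 0.2144]
ee_rot: [-3.141, 0.007, 1.487]
wrist_force: [-1.9, -11.5, -1.8]
width: 0.0322
grasp_force: 80.5
[ -2.28 -11.31  -2.4   -2.23   0.46   0.17] [0.36 0.53 0.51 0.03 0.02 0.02] [0.6588944  0.06209665 0.2143923 ] [-3.14110036  0.00708585  1.48697313] 0.032683106715115526
```

```bash
python3 -m handwheel '{"xyz":[[0.03,-0.02,0],[0.06,-0.04,0],[0.06,-0.04,0],[0.06,-0.04,0],[0.06,-0.04,0],[0.06,-0.04,0]],"twist":[[0,0,0],[0,0,0],[0,0,0],[0,0,0],[0,0,0],[0,0,0]],"jaw":[0.8,0.8,0.8,0.8,0.8,0.8]}' 80
python3 - <<'E'
from h import *
F=[]
for i in range(8):
    imaging.read_camera("top");s=r.sense();F.append(np.r_[s["wrist_force"],s["torque"]])
m=np.mean(F,0);print(m.round(2),s["tcp_pos"],s["ee_rot"])
if 11<-m[1]<13.2:
    from station import close_job
    print(close_job())
E
```

```text
time_s: 17.3
tcp_pos: [0.6588, 0.0623, 0.2144]
ee_rot: [-3.142, 0.007, 1.486]
wrist_force: [-1.3, -11.7, -2.3]
width: 0.0319
grasp_force: 80.5
[ -1.72 -11.94  -2.61  -2.33   0.34   0.05] [0.65881256 0.06231684 0.21444859] [3.14154282 0.00743592 1.48643903]
the job is handed in; nothing more can be done
None
```

I handed the job in at about 18 s with the regulator still gripped and its nose level in the bare outlet, pushing the spring piston at about 12 N; my first grasp closed too high and slipped off, so I regripped lower, and nothing touched the capped cylinder or the other things on the bench.

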